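# Free the maroon printing block from its ratchet clamp

## Robot

A 6-joint arm with a two-finger parallel gripper is mounted at the origin on the work surface. World frame = base frame: x ahead of the robot, y to its left, z up, the work surface at z = 0. Lengths are in mm, angles in rad, forces in N, time in s.
With the tool pointing down it reaches from about 400 to 925 mm from the base axis. Payload 12.5 kg.
Tool frame: the origin (TCP) lies midway between the tips of the shut fingers; the grasp point (between the pads) lies 19 mm behind it; z points along the fingers, y is the line along which they close (so a half turn about z gives the same grasp; the last joint's range is limited). The gripper opens to 95 mm and grips with 3 to 60 N. Pads are 20 mm wide; open, the fingers measure 119 mm over their backs; the gripper's body (75 mm by 180 mm) begins 59 mm behind the grasp point.
Start: joints at [-1.417, 0.491, 1.559, -0, 1.092, -0.106], TCP at [160.577, -604.038, 214.661] pointing down, gripper open.
Joint ranges: [-3.1, 3.1], [-0.84, 2.19], [0.05, 2.79], [-1.13, 4.28], [0.06, 2.93], [-2.69, 2.69]. Speed limits (rad/s): [2.22, 2.22, 2.79, 3.14, 3.14, 3.14].

## Interface

Orientations are given as [roll, pitch, yaw] about the fixed x, y, z axes, in that order (R = Rz(yaw) Ry(pitch) Rx(roll)).
In Python, from cell import * gives the robot as it stands.
- The arm moves only by the tool servo_tool, never from a script. Its argument "moves" is one flat list of numbers, 5 for each row, row after row: the shift along the world's x, y, z as a fraction of full scale, then the turn about the world's z as a fraction of full scale, then the opening, from 0 (shut) to 1 (fully open). A call has 1 to 12 rows; each row is the pose to reach, as a shift and turn from the pose commanded when the call began, turning the shorter way round; what a row does not reach only later rows make up. Full scale, the value 1, is 400 mm for a shift and 180 degrees for a turn. A row lasts 1/12 s, in which the tool goes at most 41.7 mm and 7.16 degrees, less where a joint would pass 70% of its speed; a pose out of reach is approached as far as the arm can. A call with a number of a shift or a turn outside -1 to 1 is refused whole. A call with a gripper value outside its range is refused whole. The fingers move at their own pace and stop on an object; the grip force is fixed at half the most. Time passes only in rows, so rows that repeat a pose let the fingers close. It gives the time, the measured TCP pose, the force, the opening and the grip force at its end, in the units of the state.
- state(): the state, without advancing time (a new reading comes with each control period).
- read_camera(name): name is "side" or "top"; returns (picture, depth): 400x640x3 uint8, blue, green, red; 400x640 float32, mm along the optical axis (not along the pixel's ray), 0 where there is no reading.
- get_calibration(name): a dict with "K" (3x3 intrinsics, pixels), "k1" (the pictures are not rectified: a ray, as slopes to the right and down, at radius r is drawn at 1 + k1 r^2 times it, then the intrinsics apply), "R" (3x3) and "t" (3): a world point X has camera coordinates R X + t. Camera axes: x right, y down, z forward; pixel columns grow to the right and rows downward; lengths in mm; the calibration is good to about 2 mm. A picture is of the moment at which its call begins. get_calibration takes no time and is no camera call.
- job_done(): hands the job in; it is judged then, once.
The state is a dict: "t": time; "joints": joint angles; "qvel": joint speeds; "tau": joint torques, N m; "eef_pos": TCP position; "tcp_rot": TCP orientation; "ft_force": force on the tool from outside, world axes, zero at the start; "moment": the same for the moment, N m; "opening": opening from 0.0 (shut) to 1.0 (fully open); "grip_force": force on a finger pad.
Only numpy, scipy, OpenCV 4.12 (cv2) and the standard library are available. Lean on these libraries where they do the work, as an engineer would, in place of code of your own. Each camera call takes 0.05 s, during which the arm holds its last target. There are 200 camera calls.

## Task

Two carved printing blocks stand in identical ratchet clamps on the bench. Release the clamp that holds the maroon block: press the yellow thumb pad of its pawl down and keep it down until the jaw has crept all the way back, then let go. Leave the maroon block standing where it is in its clamp, and leave the clamp of the indigo (dark blue) block tight.

Things in the scene. Friction and masses are not known exactly. Their poses are not given: they have to be found in the camera images.
- maroon_pad (a point): Top centre of the yellow pad (36 x 40 mm) on the brass pawl's tail, at the robot end of the maroon block's clamp, 105 mm above the bench, air below. x axis: along the clamp to its pivot (60 mm), wheel, jaw (190 mm). Press straight down with closed fingers: pawl clears the wheel 10 mm down, stop at 20 mm, 14 to 19 mm is right. Spring: 2.5 N at first, 5 N at the stop; it returns the pad when let go.
- maroon_jaw (a joint): Travel of the wooden jaw of the maroon block's clamp, in m: 0 = tight on the block (start), 0.0235 = fully backed off, towards the robot. Its own damped spring drives it while the pawl is held off the wheel, about 1.5 to 2 s for the whole way; a pawl let down early catches the next tooth (every 8 mm of travel).
- maroon_block: Loose wooden printing block, maroon carved face up, 60 x 85 mm, 47 mm high, standing on the clamp's 15 mm thick base between jaw and fixed stop. Origin: centre of its underside, 223 mm from the pad along the clamp; z up.
- indigo_jaw (a joint): Travel of the jaw of the other, identical clamp, which holds the indigo block: 0 = tight on the block, grows as it backs off, in m. It must stay tight.

How it is judged (in metres and radians):
At the end, for the whole second after the job is handed in: The maroon block's jaw is fully backed off (more than 20.5 mm of its 23.5 mm), the maroon block still stands at rest within 15 mm of its place and within 10 degrees of upright, and the indigo block's jaw is still tight (less than 3 mm open) (value of joint maroon_jaw above 0.0205 m and value of joint indigo_jaw below 0.003 m and distance of maroon_block from where it was at the start of the episode below 0.015 m and angle between maroon_block's own z axis and vertical below 0.17 rad and linear speed of maroon_block below 0.02 m/s); the robot touches nothing.
It fails at once if the indigo block's clamp is let off (its jaw opens by more than 3 mm) (value of joint indigo_jaw above 0.003 m).
It fails at once if the maroon block is lifted or knocked out of its place (more than 30 mm) (distance of maroon_block from where it was at the start of the episode above 0.03 m).
It also fails if it takes over 32 s, if anything falls off the work surface, if the arm or the gripper's body presses on something with over 40 N, if the wrist force passes 120 N, or if a joint passes its speed limit or range.

## Working session

There is one attempt and no reset: what is moved stays moved. The work goes in short steps, Python scripts to look and compute and a tool call to move; the robot and the scene stay as the last step left them, time stands still between calls to the robot, and variables do not carry over. Pictures are saved under pics/ and viewed, at most 10 in all, crops included, and the job is handed in when it is done.

Besides the shell and the picture viewer there is one more tool, called after ">>>" by a JSON object that holds its "name" and its "arguments", one argument or row to a line. servo_tool: Moves the arm, as the interface text tells. Its arguments: {"type":"object","properties":{"moves":{"type":"array"}},"required":["moves"]}

```bash
mkdir -p pics; cat > h.py <<'E'
from cell import *
import numpy as np, cv2
def pts(name):
    im,d=read_camera(name); c=get_calibration(name); K=np.array(c["K"]);R=np.array(c["R"]);t=np.array(c["t"])
    v,u=np.mgrid[0:400,0:640].astype(np.float64)
    D=np.array([c["k1"],0,0,0,0.])
    p=cv2.undistortPoints(np.stack([u.ravel(),v.ravel()],1)[:,None],K,D)[:,0]
    z=d.ravel().astype(float)
    X=(np.c_[p*z[:,None],z]-t)@R
    X[z==0]=np.nan
    return im,d,X.reshape(400,640,3),p.reshape(400,640,2),R,t
E
python3 - <<'E'
from h import *
for n in("top","side"):
    im,d,X,p,R,t=pts(n); cv2.imwrite(f"pics/{n}0.png",im); np.savez(f"{n}0.npz",im=im,X=X,p=p,R=R,t=t)
    print(n,-R.T@t)
    h=cv2.cvtColor(im,cv2.COLOR_BGR2HSV)
    for nm,lo,hi in(("yellow",(20,120,100),(35,255,255)),("indigo",(105,90,20),(135,255,200)),("maroon",(165,90,30),(180,255,200))):
        m=cv2.inRange(h,lo,hi); k,l,s,c=cv2.connectedComponentsWithStats(m)
        for i in range(1,k):
            if s[i,4]>40: print(nm,s[i],c[i].round(1),np.nanmedian(X[l==i],0).round(1))
print(state())
E
```

```text
top [551.32540879 -54.46463004 869.57239156]
yellow [ 623  188   17  164 1220] [632.8 271.7] [  281.1 -1300.7  -587.7]
yellow [370 193  14  39 139] [376.5 212.7] [ 545.2 -175.6   95.7]
yellow [211 213  32  35 434] [227.6 232.5] [508.1 123.9 104.6]
yellow [373 232  23  21 352] [384.2 241.8] [ 487.1 -188.4  104.8]
indigo [ 60  80  30  34 733] [75.8 96.5] [809.6 484.9  36. ]
indigo [145 134  43  41 857] [166.  154.4] [677.6 268.   58.2]
indigo [   0  251   65  104 6616] [ 31.9 302.6] [355.9 582.2  40.1]
maroon [335 123  41  32 853] [355.3 138.4] [ 705.6 -139.4   57.8]
maroon [ 18 393  66   7 225] [ 58.  397.1] [146.2 519.1  40.1]
side [ 329.36823707 -690.99159938  518.1646013 ]
yellow [250 152  21  10 131] [259.8 156.7] [507.9 120.8 105.4]
yellow [322 215  16  10  44] [330. 220.] [ 570.5 -172.4   97.9]
yellow [279 223  30  19 328] [293. 232.] [ 488.1 -191.4  106.6]
indigo [ 150  103   71   26 1258] [183.3 115.2] [357.2 659.3  42.4]
indigo [309 113  25   9 120] [320.6 117.7] [810.6 479.1  37.3]
indigo [297 135  24  13  80] [311.8 140.2] [700.5 257.9  60.6]
maroon [369 200  35  28 373] [387.5 213.2] [ 715.3 -149.1   60.6]
{'t': 0.1, 'joints': array([-1.41656392e+00,  4.91448804e-01,  1.55939339e+00, -5.90749273e-06,
        1.09168972e+00, -1.05600052e-01]), 'qvel': array([-0.00126331, -0.0003315 , -0.00113376, -0.00207238,  0.00027631,
       -0.00014914]), 'tau': array([ 4.91726532e-03, -6.13621187e+01, -2.58607936e+01,  6.94036251e-02,
        4.70188691e-02, -5.69260351e-05]), 'eef_pos': array([ 160.56140547, -603.80108571,  214.14986005]), 'tcp_rot': array([-3.14065807e+00, -9.37915409e-05,  2.59835138e-01]), 'ft_force': array([-0.03736955,  0.81937304,  0.87781411]), 'moment': array([-0.02596355,  0.00279636, -0.00079652]), 'grip_force': 0.0, 'opening': 0.9998872522996178}
```

View pics/top0.png

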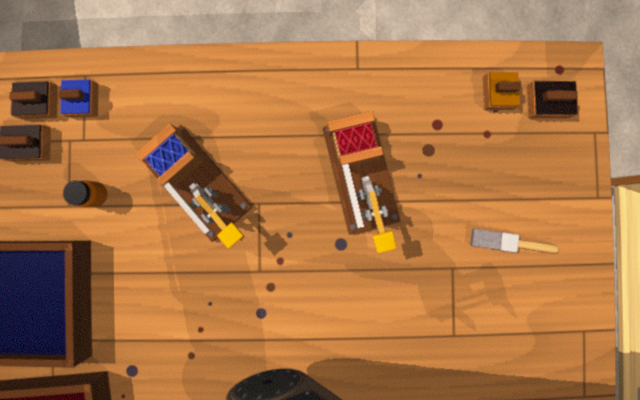

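View pics/side0.png

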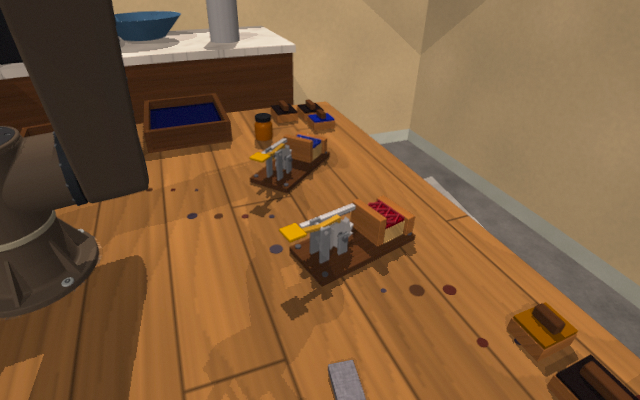

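The top view shows the red/maroon carved block at (355,138), with its pad at (384,242). The pad-to-block distance measures 223.7 mm against 223 nominal, and the pad height about 105 mm. The tool yaw of 0.26 rad already nearly matches the clamp axis at 0.225 rad, so no turn is needed. The indigo clamp is the one on the left.

>>> {"name": "servo_tool", "arguments": {
  "moves": [0.3,0.375,0,0,0,0.6,0.75,0,0,0,0.6,0.75,0,0,0,0.6,0.75,0,0,0,0.6,0.75,0,0,0,0.6,0.75,0,0,0,0.6,0.75,0,0,0,0.6,0.75,0,0,0,0.6,0.75,0,0,0,0.6,0.75,0,0,0,0.6,0.75,0,0,0,0.6,0.75,0,0,0]
}}

```text
t: 1.1
eef_pos: [400.6, -304.0, 214.6]
tcp_rot: [3.141, 0.0, 0.261]
ft_force: [-0.2, -0.6, -0.6]
opening: 0.214
grip_force: 0.0
```

```bash
python3 - <<'E'
import numpy as np,cv2
for n in("top","side"):
    f=np.load(n+"0.npz");X=f["X"];im=f["im"]
    a=np.array([np.cos(.225),np.sin(.225)]);o=np.array([487.5,-190])
    r=X[...,:2]-o; s=r@a; w=r@np.array([-a[1],a[0]])
    for b in range(-40,260,30):
        q=X[(s>b)&(s<b+30)&(abs(w)<60)][:,2]
        if len(q): print(n,b,np.nanpercentile(q,[99,100]).round(1))
    h=cv2.cvtColor(im,cv2.COLOR_BGR2HSV)
    m=(cv2.inRange(h,(20,120,100),(35,255,255))>0)&(abs(s)<30)&(abs(w)<30)&(X[...,2]>98)
    c,sz,an=cv2.minAreaRect(X[m][:,:2].astype(np.float32)); print(n,"pad",c,sz,an,np.median(X[m],0))
E
```

```text
top -40 [106.6 107.9]
top -10 [107.5 108.6]
top 20 [ 99.2 101.4]
top 50 [ 99.3 100.8]
top 80 [ 98.4 100.5]
top 110 [84.9 88.1]
top 140 [79.8 82. ]
top 170 [85.7 86.9]
top 200 [63.3 65.7]
top 230 [63.2 64.3]
top pad (493.14459228515625, -187.53807067871094) (47.70813751220703, 39.64058303833008) 12.902524948120117 [ 488.64651885 -188.13882166  104.79921724]
side -40 [107.6 108.5]
side -10 [107.9 108.8]
side 20 [100.8 101.5]
side 50 [100.1 101.6]
side 80 [ 99.9 101.5]
side 110 [85.1 87.9]
side 140 [81.  81.4]
side 170 [86.2 86.9]
side 200 [64.9 66.1]
side 230 [65.  65.5]
side pad (493.5432434082031, -188.3738250732422) (47.5298957824707, 38.88340759277344) 11.788825035095215 [ 487.49247898 -191.75683385  106.58743982]
```

>>> {"name": "servo_tool", "arguments": {
  "moves": [0.1,0.13,0,0,0,0.217,0.285,0,0,0,0.217,0.285,0,0,0,0.217,0.285,0,0,0,0.217,0.285,0,0,0,0.217,0.285,-0.1,0,0,0.217,0.285,-0.2,0,0,0.217,0.285,-0.235,0,0,0.217,0.285,-0.235,0,0,0.217,0.285,-0.235,0,0]
}}

```text
t: 1.93
eef_pos: [486.8, -191.6, 120.5]
tcp_rot: [-3.141, 0.001, 0.258]
ft_force: [0.1, 0.5, 0.1]
opening: 0.001
grip_force: 0.0
```

>>> {"name": "servo_tool", "arguments": {
  "moves": [0,0,-0.01,0,0,0,0,-0.02,0,0,0,0,-0.03,0,0,0,0,-0.04,0,0,0,0,-0.045,0,0,0,0,-0.045,0,0,0,0,-0.045,0,0]
}}

```text
t: 2.52
eef_pos: [487.4, -190.1, 102.8]
tcp_rot: [3.141, -0.0, 0.26]
ft_force: [0.1, -0.8, 1.4]
opening: 0.003
grip_force: 0.8
```

>>> {"name": "servo_tool", "arguments": {
  "moves": [0,0,-0.01,0,0,0,0,-0.02,0,0,0,0,-0.03,0,0,0,0,-0.035,0,0,0,0,-0.035,0,0,0,0,-0.035,0,0,0,0,-0.035,0,0,0,0,-0.035,0,0,0,0,-0.035,0,0,0,0,-0.035,0,0,0,0,-0.035,0,0,0,0,-0.035,0,0]
}}

```text
t: 3.52
eef_pos: [486.8, -190.1, 88.8]
tcp_rot: [-3.141, 0.001, 0.26]
ft_force: [-5.5, -3.4, 4.1]
opening: 0.003
grip_force: 3.6
```

>>> {"name": "servo_tool", "arguments": {
  "moves": [0,0,0,0,0,0,0,0,0,0,0,0,0,0,0,0,0,0,0,0,0,0,0,0,0,0,0,0,0,0,0,0,0,0,0,0,0,0,0,0,0,0,0,0,0,0,0,0,0,0,0,0,0,0,0,0,0,0,0,0]
}}

```text
t: 4.52
eef_pos: [486.8, -190.1, 88.8]
tcp_rot: [-3.141, 0.001, 0.26]
ft_force: [-5.6, -2.9, 6.5]
opening: 0.004
grip_force: 3.6
```

```bash
python3 - <<'E'
from h import *
a=np.array([np.cos(.225),np.sin(.225)]);o=np.array([487.5,-190])
f=np.load("side0.npz")
im,d,X,*_=pts("side"); cv2.imwrite("pics/s1.png",cv2.resize(np.hstack([f["im"][170:300,260:440],im[170:300,260:440]]),None,fx=2.2,fy=2.2))
for A in(f["X"],X):
    r=A[...,:2]-o; s=r@a; w=r@np.array([-a[1],a[0]])
    q=s[(A[...,2]>70)&(A[...,2]<90)&(s>130)&(s<230)&(abs(w)<45)]; print("jaw s",np.nanpercentile(q,[2,10,50,90,98]).round(1))
print(state()["ft_force"])
E
```

```text
jaw s [133.6 148.6 176.4 188.6 191.8]
jaw s [135.5 150.7 153.7 165.4 168.5]
[-4.10931639 -3.04155731  5.07534107]
```

View pics/s1.png

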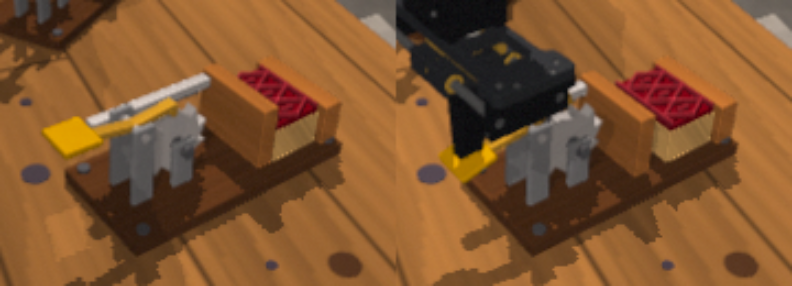

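The right half shows the jaw backed off by about 23 mm, with the block still standing. I'll hold a little longer, then lift straight up.

>>> {"name": "servo_tool", "arguments": {
  "moves": [0,0,0,0,0,0,0,0,0,0,0,0,0,0,0,0,0,0,0,0,0,0,0,0,0,0,0,0,0,0,0,0,0.02,0,0,0,0,0.04,0,0,0,0,0.06,0,0,0,0,0.1,0,0,0,0,0.2,0,0,0,0,0.3,0,0]
}}

```text
t: 5.57
eef_pos: [486.7, -189.4, 209.7]
tcp_rot: [-3.14, 0.002, 0.26]
ft_force: [1.1, -0.1, -0.2]
opening: 0.004
grip_force: 0.0
```

>>> {"name": "servo_tool", "arguments": {
  "moves": [-0.1,-0.15,0,0,0,-0.2,-0.3,0,0,0,-0.2,-0.3,0,0,0,-0.2,-0.3,0,0,0,-0.2,-0.3,0,0,0,-0.2,-0.3,0,0,0]
}}

```text
t: 6.07
eef_pos: [406.9, -310.5, 209.1]
tcp_rot: [3.141, -0.0, 0.258]
ft_force: [-0.2, -0.2, -0.1]
opening: 0.002
grip_force: 0.0
```

```bash
python3 - <<'E'
from h import *
a=np.array([np.cos(.225),np.sin(.225)]);o=np.array([487.5,-190])
f=np.load("top0.npz"); f2=np.load("side0.npz")
im,d,X,*_=pts("top"); im2,d2,X2,*_=pts("side")
cv2.imwrite("pics/t2.png",cv2.resize(np.vstack([im[100:280,130:430],im2[110:290,200:500]]),None,fx=1.6,fy=1.6))
for A,I in((f["X"],f["im"]),(X,im),(f2["X"],f2["im"]),(X2,im2)):
    r=A[...,:2]-o; s=r@a; w=r@np.array([-a[1],a[0]])
    q=s[(A[...,2]>70)&(A[...,2]<90)&(s>130)&(s<230)&(abs(w)<45)]; print("jaw s",np.nanpercentile(q,[10,50,90,98]).round(1))
    h=cv2.cvtColor(I,cv2.COLOR_BGR2HSV); m=(cv2.inRange(h,(165,90,30),(180,255,200))>0)&(s>180)&(s<270)
    print("block",np.nanmedian(A[m],0).round(1))
print(state()["ft_force"],state()["eef_pos"])
E
```

```text
jaw s [148.  179.1 189.  191.2]
block [ 708.4 -143.8   57.5]
jaw s [145.9 157.4 166.  167.9]
block [ 708.3 -145.5   57.5]
jaw s [148.6 176.4 188.6 191.8]
block [ 715.3 -149.4   60.5]
jaw s [146.  153.3 165.4 168. ]
block [ 705.1 -147.9   60.8]
[ 0.33908372 -0.18345427  0.06025903] [ 407.72185621 -309.42859276  208.96639904]
```

View pics/t2.png

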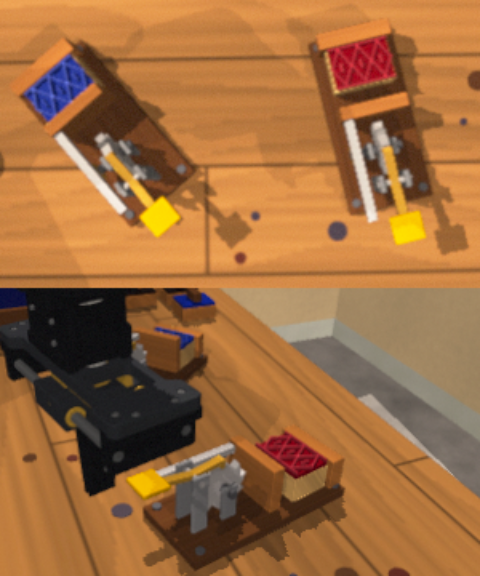

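The maroon jaw is fully back with a gap at the block, and the block has not moved. The pad has sprung back, the indigo clamp is tight, and the arm is clear.

```bash
python3 -c "
from cell import *
print(job_done())"
```

```text
the job is handed in; nothing more can be done
None
```

The maroon clamp is released and the job is handed in, with no verdict returned: its jaw backed off about 23 mm, the maroon block stayed in place, the indigo clamp looked tight in the last picture, and the arm is clear.

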